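Hold the quartz cell in the photometer beam

ROBOT

A 6-joint arm with a two-finger parallel gripper is mounted at the origin on a cart in front of the work surface, level with it; the furniture and walls round the work are solid. World frame = base frame: x ahead of the robot, y to its left, z up, the work surface at z = 0. Lengths are in m, angles in rad, forces in N, time in s.
With the tool pointing down it reaches from about 0.275 to 0.825 m from the base axis. Payload 5.2 kg.
Tool frame: the origin (TCP) lies at the very end of the fingers, on their centre line; the grasp point (between the pads) lies 19 mm behind it; z points along the fingers, y is the direction in which the jaws open and shut (so a half turn about z gives the same grasp; the last joint's range is limited). The gripper opens to 93 mm and grips with 3 to 60 N. Pads are 15 mm wide; open, the fingers measure 128 mm over their backs; the gripper's body (75 mm by 188 mm) begins 65 mm behind the grasp point.
Start: joints at [-1.472, 0.259, 1.535, -0, 1.348, -0.203], TCP at [0.164, -0.525, 0.219] pointing down, gripper open.
Joint ranges: [-3.14, 3.14], [-0.91, 2.08], [0.19, 2.58], [-1.22, 4.36], [0.22, 2.71], [-3.12, 3.12]. Speed limits (rad/s): [2.57, 2.57, 3.14, 3.14, 3.14, 3.14].

INTERFACE

Orientations are given as a 3x3 rotation matrix whose columns are the frame's x, y, z axes.
In Python, from workcell import manip, viewer, workorder gives the robot as it stands. The module is installed in compiled form; this text tells all that it offers.
- The arm moves only by the tool jog_arm, never from a script. Its argument "commands" is a list of rows, each a list of 7 numbers: the opening, from 0 (shut) to 1 (fully open), then the shift along the tool's x, y, z in cm, then the turn, a rotation vector about the tool's x, y, z in rad. A call has 1 to 10 rows; each row is the pose to reach, as a shift and turn from the pose commanded when the call began, along the tool's axes at that moment; what a row does not reach only later rows make up. A row lasts 1/12 s, in which the tool goes at most 41.7 mm and 7.16 degrees, less where a joint would pass 70% of its speed; a pose out of reach is approached as far as the arm can. A call with a gripper value outside its range is refused whole. The fingers move at their own pace and stop on an object; the grip force is fixed at half the most. Time passes only in rows, so rows that repeat a pose let the fingers close. It gives the time, the measured TCP pose, the force and the opening at its end, in the units of the state.
- manip.get_state(): the state, without advancing time (a new reading comes with each control period).
- viewer.grab_frame(name): name is "side" or "top"; returns a dict with "pixels" (480x640x3 uint8, red, green, blue), "z_map" (480x640 float32, m along the optical axis (not along the pixel's ray), 0 where there is no reading), "vfov" (degrees; the focal length in pixels is half the picture's height over the tangent of half this angle, whatever the lens; pixels are square), "cx", "cy" (the principal point, pixels), "R" (3x3) and "t" (3): a world point X has camera coordinates R X + t. Camera axes: x right, y down, z forward; pixel columns grow to the right and rows downward; lengths in m; the calibration is good to about 2 mm. A picture is of the moment at which its call begins.
- workorder.job_done(): hands the job in, once; it reports no verdict.
The state is a dict: "clock": time; "q": joint angles; "qd": joint speeds; "effort": joint torques, N m; "ee_pos": TCP position; "orientation": TCP orientation; "wrist_force": force on the tool from outside, world axes, zero at the start; "torque": the same for the moment, N m; "finger_gap": opening from 0.0 (shut) to 1.0 (fully open).
Only numpy, scipy, OpenCV 4.12 (cv2) and the standard library are available. Lean on these libraries where they do the work, as an engineer would, in place of code of your own. Each camera call takes 0.05 s, during which the arm holds its last target.

TASK

On the small photometer bench, wind the beam shutter open: take the handwheel's knob round anticlockwise (seen from above) a full turn and a little more, until it is against its stop. Then take the stoppered quartz cell out of the cell stand with a gentle grip, fingers on its two frosted faces only and never on its clear windows, and hold it upright and still in the light path, about midway between the shutter and the detector, the middle of its clear windows on the beam and square to it. Finish while still holding it there, clear of everything, with the open cells, the beaker at the front and the headspace vial left as they were.

Things in the scene. Friction and masses are not known exactly. Their poses are not given: they have to be found in the camera images.
- bench: photometer bench, fixed: aluminium base plate 80 x 260 mm, 12 mm thick. Origin on the worktop under the beam, z up. The level light beam runs along its y, 80 mm up, over x = 0. At +y the grey shutter plate (64 mm wide, front of gate guides at y = 71 mm, top 109 mm) and finned lamp (to y = 136 mm); at -y the detector head (64 mm wide, z 51 to 109 mm), its black snout ending at y = -50 mm
- beam_mid (a point): point on the light beam midway between shutter gate and detector snout, 80 mm above the worktop (bench frame 0, 11, 80 mm); 60 mm clear along the beam to either side
- shutter_wheel (a joint): angle of the knurled metal handwheel on the shutter (upright axis), rad: 0 shut, grows anticlockwise seen from above to its fixed stop at 6.9, fully open; its lead screw lifts the gate 2 mm per rad. Starts between 0 and 0.25. Light friction (1 to 2 N at the knob); stays where it is left
- wheel_axis (a point): top centre of the handwheel, on its upright axis, 120 mm above the worktop. The wheel is 63 mm across, its rim's top at 117 mm
- wheel_knob (a point): grip point of the handwheel's upright knob, a black sleeve that spins freely on its pin: 13 mm across, from 117 up to 145 mm above the worktop; this point is on its axis, 135 mm above the worktop and 24 mm out from the wheel's axis, and goes round with the wheel
- cell_stand: grey fixed block 138 x 46 x 20 mm on a 146 x 54 mm foot, long along its own x, origin at its underside's centre; three square slots at x = -42, 0 and 42 mm, 14 mm deep (floor 6 mm up), each with a quartz cell whose glass rises 31 mm above the block. All cells stand with frosted faces towards the stand's long sides (its +y and -y) and clear windows facing along the row
- cell: the cell to take: square quartz cell 12.5 x 12.5 x 45 mm with a white square stopper (11.6 mm wide, top at 53 mm), 15 g, chips if squeezed over 40 N, in any one of the three slots. Origin at its underside's centre, z up; clear windows face its +x and -x, frosted faces its +y and -y. Each face is flush, 12.5 mm across
- cell_windows: the two clear windows of that cell (its +x and -x faces, 9 mm of each face's width); not to be touched by the fingers. Same origin and axes as the cell
- window_mid (a point): middle of that cell, at the middle height of its windows, 22.5 mm above its underside
- open_cell_a: one of two open quartz cells without a stopper, 12.5 x 12.5 x 45 mm, in another slot of the stand; stays there
- open_cell_b: the other open quartz cell, likewise; stays there
- beaker: empty clear beaker near the worktop's front edge, 54 mm across, 70 mm high, origin at its underside's centre; stays where it stands
- headspace_vial: capped glass vial beside the blue vial rack, 22 mm across, 62 mm high, origin at its underside's centre; stays where it stands

How it is judged:
On the way, in this order (a step that is already met when the one before it is completed fails the run):
1. the shutter is wound open, against the handwheel's stop (value of joint shutter_wheel above 6.6 rad), for 0.2 s.
2. the stoppered cell is lifted clear of the stand in the fingers (z of cell in the frame of cell_stand above 0.025 m and contact force between cell and the fingers above 0.5 N), for 0.1 s.
At the end, for the whole second after the job is handed in: Handwheel within 0.3 rad of its open stop; the stoppered cell at rest in the fingers alone, mid-window within 4 mm sideways and 10 mm in height of the beam and 25 mm along it of the midpoint, square to the beam and upright within 0.15 rad (value of joint shutter_wheel above 6.6 rad and contact force between cell and the fingers above 0.5 N and contact force between cell and bench below 0.05 N and contact force between cell and cell_stand below 0.05 N and x of window_mid in the frame of beam_mid between -0.004 and 0.004 m and y of window_mid in the frame of beam_mid between -0.025 and 0.025 m and z of window_mid in the frame of beam_mid between -0.01 and 0.01 m and angle between the x axis of cell and the y axis of bench, either way round below 0.15 rad and angle between cell's own z axis and vertical below 0.15 rad and linear speed of cell below 0.02 m/s); the arm keeps its last pose, push and grip.
It fails at once if the fingers touched a clear window of the cell (contact force between cell_windows and the fingers above 0.3 N).
It fails at once if the cell was squeezed hard enough to chip it (contact force between cell and the fingers above 80 N).
It fails at once if the cell was tipped over (angle between cell's own z axis and vertical above 0.7 rad).
It fails at once if an open cell was pulled from its slot or knocked (distance of any of open_cell_a, open_cell_b from where it was at the start of the episode above 0.008 m).
It fails at once if the beaker or the headspace vial was disturbed (distance of any of beaker, headspace_vial from where it was at the start of the episode above 0.02 m).
It also fails if it takes over 72 s, if anything falls off the work surface, if the arm or the gripper's body presses on something with over 40 N, if the wrist force passes 120 N, or if a joint passes its speed limit or range.

## Working session

There is one attempt and no reset: what is moved stays moved. The work goes in short steps, Python scripts to look and compute and a tool call to move; the robot and the scene stay as the last step left them, time stands still between calls to the robot, and variables do not carry over. Pictures are saved under pics/ and viewed, and the job is handed in when it is done.

Besides the shell and the picture viewer there is one more tool, called after "Call:" as name(argument=value, ...) on one line, values as JSON. jog_arm: Moves the arm, as the interface text tells. Its arguments: {"type":"object","properties":{"commands":{"type":"array"}},"required":["commands"]}

```bash
mkdir -p pics; cat > h.py <<'E'
import numpy as np, cv2, pickle
from workcell import manip, viewer, workorder
def grab(name,fn=None):
    f=viewer.grab_frame(name)
    if fn: cv2.imwrite('pics/'+fn,f['pixels'][:,:,::-1])
    pickle.dump(f,open(name+'.pkl','wb'))
    return f
def foc(f): return 240/np.tan(np.radians(f['vfov'])/2)
def cloud(f):
    z=f['z_map'];F=foc(f);v,u=np.mgrid[0:480,0:640]
    P=np.stack([(u-f['cx'])/F*z,(v-f['cy'])/F*z,z],-1)
    return (P-f['t'])@f['R']
def proj(f,X):
    c=f['R']@np.array(X)+f['t'];F=foc(f);return c[0]/c[2]*F+f['cx'],c[1]/c[2]*F+f['cy']
def ray(f,u,v,h):
    F=foc(f);d=f['R'].T@np.array([(u-f['cx'])/F,(v-f['cy'])/F,1]);o=-f['R'].T@f['t']
    return o+d*(h-o[2])/d[2]
E
python3 - <<'E'
from h import *
for n in('top','side'):
    f=grab(n,n+'0.png');print(n,f['vfov'],f['cx'],f['cy'],-f['R'].T@f['t'],f['R'].round(3).tolist())
print(manip.get_state())
E
```

```text
top 55.246866924673114 320.47548877659494 244.643019414647 [ 0.36053829 -0.13634294  1.01753562] [[0.025, -1.0, 0.018], [-0.989, -0.027, -0.147], [0.147, -0.014, -0.989]]
side 53.57123702627217 331.66690637184223 239.22699510898704 [ 0.4944977  -0.8872272   0.54541634] [[0.999, -0.047, -0.007], [-0.03, -0.514, -0.857], [0.036, 0.857, -0.515]]
{'clock': 0.1, 'q': array([-1.47178261e+00,  2.59252415e-01,  1.53593638e+00,  5.30212998e-06,
        1.34800207e+00, -2.02790998e-01]), 'qd': array([ 3.58334687e-04, -1.48902812e-03, -1.86576493e-03, -9.40664920e-05,
       -3.00815104e-04,  2.32668741e-04]), 'effort': array([ 1.56882597e-03, -4.38215017e+01, -2.84640563e+01,  7.18814484e-02,
        3.62219755e-02, -5.56546536e-05]), 'ee_pos': array([ 0.16346516, -0.52464932,  0.21792532]), 'orientation': array([[ 9.54801980e-01,  2.97242588e-01, -1.52840734e-04],
       [ 2.97242447e-01, -9.54800710e-01,  1.59089561e-03],
       [ 3.26949485e-04, -1.56442103e-03, -9.99998723e-01]]), 'wrist_force': array([-0.27079598, -0.02170601, -0.1374071 ]), 'torque': array([0.0050611 , 0.02898944, 0.00909281]), 'finger_gap': 0.997826258508051}
```

View pics/top0.png

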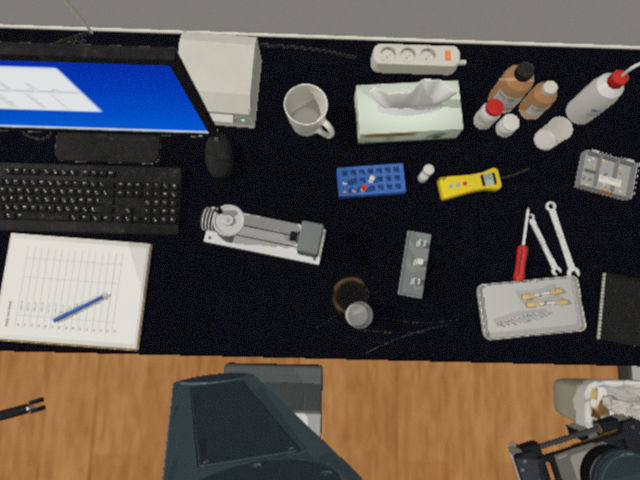

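View pics/side0.png

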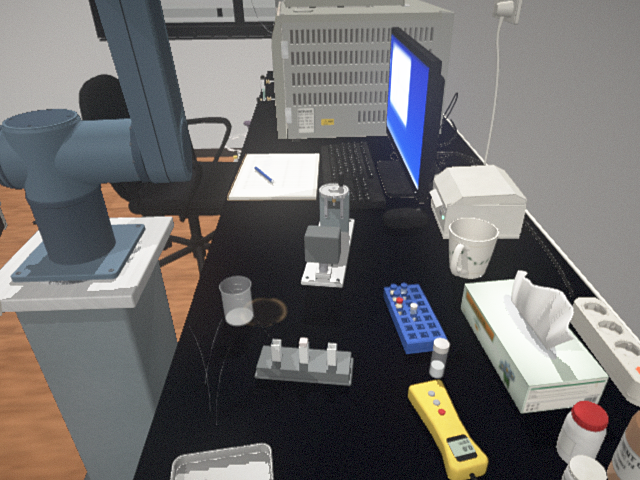

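The top view shows the bench at about (265,238), with the wheel and lamp at (228,222) and the detector at (311,238). The stand is at (414,264), the beaker at (358,314) and the vial at (426,172). I'll zoom in.

```bash
python3 - <<'E'
from h import *
t=pickle.load(open('top.pkl','rb'));s=pickle.load(open('side.pkl','rb'))
def crop(f,x0,y0,w,h,k): return cv2.resize(f['pixels'][y0:y0+h,x0:x0+w,::-1],None,fx=k,fy=k,interpolation=cv2.INTER_CUBIC)
a=crop(t,195,195,140,75,5);cv2.imwrite('pics/c1.png',a)
b=np.hstack([crop(t,390,222,50,84,7),crop(s,300,180,60,84,7)]);cv2.imwrite('pics/c2.png',b)
cv2.imwrite('pics/c3.png',crop(s,245,330,115,60,6))
P=cloud(t)
# bench base & stand: point heights
for nm,(x0,y0,x1,y1) in dict(bench=(195,195,335,270),stand=(390,225,440,305),beaker=(335,295,380,335),vial=(415,160,440,185)).items():
    Q=P[y0:y1,x0:x1].reshape(-1,3);print(nm,np.histogram(Q[:,2],bins=np.arange(-0.01,0.16,0.01))[0])
E
```

```text
bench [2172 3951 2279    7   12    9   17   17   32  117  198  596  941   68
   12   32]
stand [ 900 1718  500  712   41   45   52   11    0    0    0    0    0    0
    0    0]
beaker [ 475 1102   13   22   16   23   16   72   59    0    0    0    0    0
    0    0]
vial [153 290  24  22  19  17  23  75   0   0   0   0   0   0   0   0]
```

View pics/c1.png

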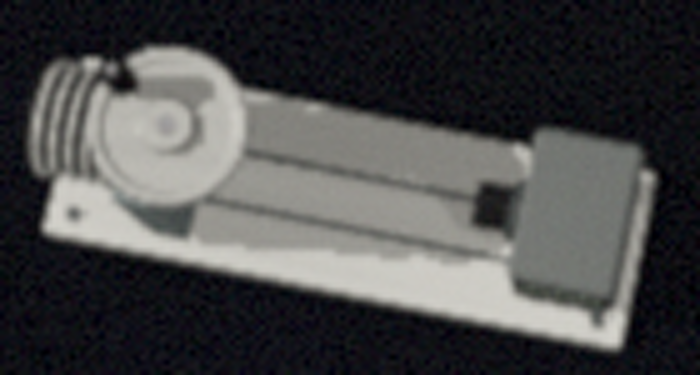

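View pics/c2.png

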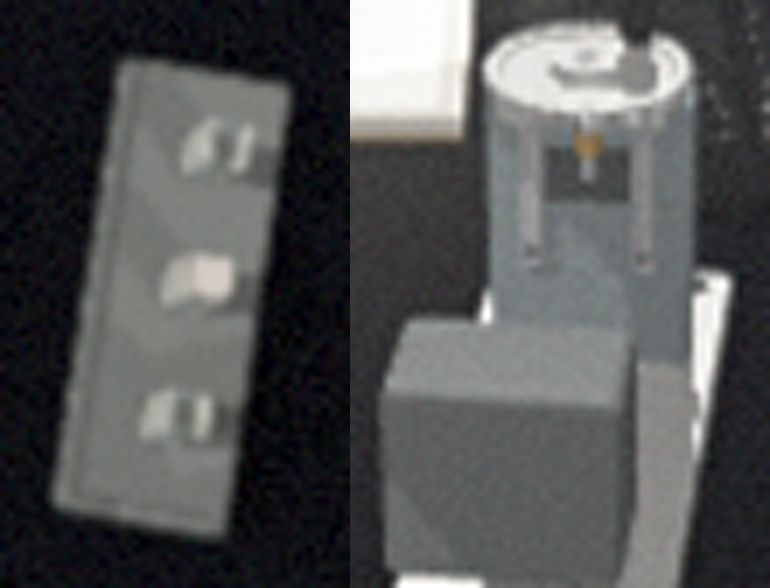

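View pics/c3.png

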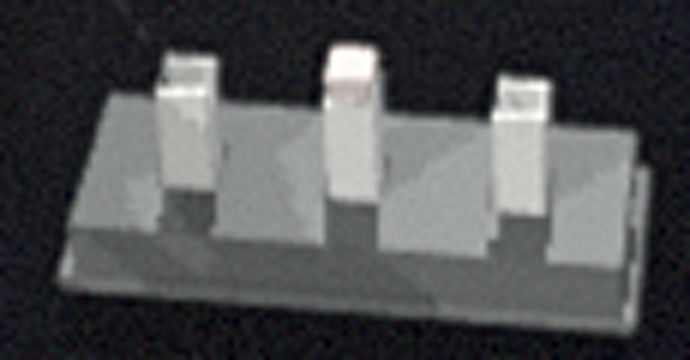

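The stoppered cell, with the white-pink top, is in the middle slot. The knob is at about (218,209) in the top view. Next I'll measure these by casting rays.

```bash
cat > m.py <<'E'
from h import *
t=pickle.load(open('top.pkl','rb'));s=pickle.load(open('side.pkl','rb'))
def c1(x,y,h): return ray(t,195+(x+.5)/5-.5,195+(y+.5)/5-.5,h)
def tri(a,b):
    # two-view (u,v) top a, side b
    A=[];y=[]
    for f,(u,v) in((t,a),(s,b)):
        F=foc(f);R=f['R'];T=f['t']
        for i,k in((0,(u-f['cx'])/F),(1,(v-f['cy'])/F)):
            A.append(R[i]-k*R[2]);y.append(k*T[2]-T[i])
    r=np.linalg.lstsq(np.array(A),np.array(y),rcond=None);return r[0],r[1]
E
python3 - <<'E'
from m import *
np.set_printoptions(precision=4,suppress=True)
g=cv2.cvtColor(t['pixels'],cv2.COLOR_RGB2GRAY)
# bench silhouette lower edge & right edge in top (plate z=.012)
def edge(f,cols,r0,r1,g,up=False,th=90):
    out=[]
    for c in cols:
        col=g[r0:r1,c].astype(float)
        idx=np.where(col>th)[0]; i=idx[0] if up else idx[-1]
        j=i-1 if up else i+1
        a=(col[i]-th)/(col[i]-col[j]); out.append((c,r0+i+(-a if up else a)))
    return np.array(out)
e=edge(t,range(208,316),205,275,g)
W=np.array([ray(t,u,v,.012) for u,v in e]);l=cv2.fitLine(W[:,:2].astype(np.float32),cv2.DIST_HUBER,0,1e-4,1e-4).ravel();print('plate front edge line',l,np.degrees(np.arctan2(l[1],l[0])))
h_t=c1(168,127,.120);print('hub top',h_t,tri((195+168.5/5-.5,195+127.5/5-.5),(300+(588-350+.5)/7-.5,180+56.5/7-.5)))
print('det top corners',[c1(x,y,.109) for x,y in((535,128),(645,145),(612,303),(512,288))])
print('knob top',c1(118,72,.145))
print('plate corners',[c1(x,y,.012) for x,y in((42,234),(622,350),(656,172))])
# hub ellipse: bright wheel contour
m=((g>120)).astype(np.uint8)
# stand silhouettes: foot/ block
e=edge(t,range(401,423),270,310,g,th=50);print(e[[0,-1]])
mm=(g[222:306,390:440]>55).astype(np.uint8);cs=max(cv2.findContours(mm,cv2.RETR_EXTERNAL,cv2.CHAIN_APPROX_NONE)[0],key=cv2.contourArea)
r=cv2.minAreaRect(cs);bx=cv2.boxPoints(r)+[390,222];print(bx,[ray(t,u,v,.015) for u,v in bx])
def c2(x,y,h): return ray(t,390+(x+.5)/7-.5,222+(y+.5)/7-.5,h)
print('stopper',c2(214,272,.059), tri((390+214.5/7-.5,222+272.5/7-.5),(245+353.5/6-.5,330+60/6-.5)))
E
```

```text
plate front edge line [ 0.1736  0.9848  0.4883 -0.0125] 80.00125
hub top [0.5384 0.0354 0.12  ] (array([0.5386, 0.0356, 0.1188]), array([0.]))
det top corners [array([ 0.5444, -0.1101,  0.109 ]), array([ 0.5387, -0.1546,  0.109 ]), array([ 0.4741, -0.143 ,  0.109 ]), array([ 0.479 , -0.1029,  0.109 ])]
knob top [0.5546 0.0511 0.145 ]
plate corners [array([0.5101, 0.1088, 0.012 ]), array([ 0.4655, -0.1486,  0.012 ]), array([ 0.5456, -0.1617,  0.012 ])]
[[401.     295.3871]
 [422.     297.    ]]
[[396.2601 294.8092]
 [406.3642 229.133 ]
 [431.763  233.0405]
 [421.659  298.7168]] [array([ 0.4035, -0.3188,  0.015 ]), array([ 0.5498, -0.3413,  0.015 ]), array([ 0.5426, -0.398 ,  0.015 ]), array([ 0.3965, -0.3743,  0.015 ])]
stopper [ 0.4752 -0.3613  0.059 ] (array([ 0.4746, -0.3614,  0.0587]), array([0.]))
```

```bash
python3 - <<'E'
from m import *
np.set_printoptions(precision=4,suppress=True)
X=np.array([.9848,-.1736]);Y=np.array([.1736,.9848])
def b(p): return np.array([p[0]*X[0]+p[1]*X[1]-.5237,p[0]*Y[0]+p[1]*Y[1],p[2]])
for n,p in dict(snout_z93=c1(472,205,.093),snout_z80=c1(472,205,.08),lampL=c1(30,140,.08),lampTop=c1(60,60,.105)).items(): print(n,b(p))
P=cloud(s)
def reg(x0,y0,x1,y1): # c2 coords
    Q=P[180+y0//7:180+y1//7,300+(x0-350)//7:300+(x1-350)//7].reshape(-1,3);return np.median(np.array([b(q) for q in Q]),0),len(Q)
print('guideL',reg(522,120,545,260),'guideR',reg(632,120,660,265),'plate',reg(495,220,520,300),reg(550,210,630,310),'detface',reg(390,410,615,570),'base?')
Q=cloud(t); r=Q[230:240,288:298].reshape(-1,3)
print(np.array([[b(q)[1],q[2]] for q in Q[235,286:304]]))
E
```

```text
snout_z93 [-0.0019  0.0058  0.093 ]
snout_z80 [0.0001 0.0069 0.08  ]
lampL [-0.01    0.1918  0.08  ]
lampTop [0.0209 0.1807 0.105 ]
guideL (array([-0.0181,  0.126 ,  0.074 ]), 60) guideR (array([0.0188, 0.1261, 0.0763]), 80) plate (array([-0.0269,  0.1303,  0.0485]), 44) (array([-0.0002,  0.1309,  0.0481]), 168) detface (array([ 0.0003, -0.06  ,  0.0821]), 736) base?
[[ 0.0194  0.0113]
 [ 0.0171  0.013 ]
 [ 0.0153  0.009 ]
 [ 0.0128  0.0122]
 [ 0.0044  0.0881]
 [ 0.0023  0.0901]
 [ 0.0002  0.0913]
 [-0.0016  0.0881]
 [-0.0039  0.0926]
 [-0.0056  0.0887]
 [-0.0078  0.0915]
 [-0.0099  0.0926]
 [-0.012   0.0941]
 [-0.0146  0.1037]
 [-0.0169  0.1093]
 [-0.019   0.1114]
 [-0.0207  0.1069]
 [-0.0228  0.1086]]
```

```bash
cat >> h.py <<'E'
def plan(pos,jaw,R0=None,p0=None):
    """rows shift (cm) and rotvec in tool axes, to reach tcp pos with tool down and jaw angle (deg)"""
    s=manip.get_state();R0=s['orientation'];p0=s['ee_pos']
    a=np.radians(jaw);y=np.array([np.cos(a),np.sin(a),0]);z=np.array([0,0,-1.]);x=np.cross(y,z)
    Rt=np.stack([x,y,z],1)
    rv=cv2.Rodrigues(R0.T@Rt)[0].ravel()
    sh=R0.T@(np.array(pos)-p0)*100
    print('shift cm',sh.round(3),'rot',rv.round(4),'clock',s['clock'],'pos',p0.round(4),'F',s['wrist_force'].round(1),'gap',round(s['finger_gap'],3))
E
python3 - <<'E'
from m import *
np.set_printoptions(precision=3,suppress=True)
for f in(t,s):
    P=cloud(f);m=(P[...,2]>.15)&(P[...,2]<.6)&(P[...,0]>.4)&(P[...,0]<.75)&(P[...,1]>-.1)&(P[...,1]<.35)
    q=P[m];print(len(q),q.min(0) if len(q) else '',q[np.argsort(q[:,1])[:3]])
plan([.555,.051,.20],-10)
E
```

```text
11126 [0.732 0.082 0.15 ] [[0.738 0.082 0.261]
 [0.743 0.082 0.313]
 [0.75  0.082 0.206]]
3344 [0.731 0.078 0.15 ] [[0.736 0.078 0.266]
 [0.743 0.078 0.278]
 [0.746 0.078 0.193]]
shift cm [ 54.494 -43.322   1.878] rot [-0.001 -0.001 -1.095] clock 0.1 pos [ 0.164 -0.525  0.218] F [-0.3 -0.  -0.1] gap 0.998
```

Call:
jog_arm(commands=[[0.5,27,-21.6,0.9,0,0,-0.6],[0.5,27,-21.6,0.9,0,0,-0.6],[0.5,27,-21.6,0.9,0,0,-0.6],[0.5,27,-21.6,0.9,0,0,-0.6],[0.5,27,-21.6,0.9,0,0,-0.6],[0.5,27,-21.6,0.9,0,0,-0.6],[0.5,27,-21.6,0.9,0,0,-0.6],[0.5,27,-21.6,0.9,0,0,-0.6],[0.5,27,-21.6,0.9,0,0,-0.6],[0.5,27,-21.6,0.9,0,0,-0.6]])

```text
clock: 0.93
ee_pos: [0.3582, -0.2354, 0.2094]
orientation: [[0.616, 0.787, 0.0], [0.787, -0.616, 0.001], [0.001, -0.001, -1.0]]
wrist_force: [-0.2, 0.3, 0.6]
finger_gap: 0.501
```

```bash
python3 -c "
from h import *
plan([.555,.051,.20],-10)"
```

```text
shift cm [34.682 -2.158  0.98 ] rot [-0.0005 -0.0013 -0.4897] clock 0.9333 pos [ 0.3582 -0.2354  0.2094] F [-0.2  0.3  0.6] gap 0.501
```

Call:
jog_arm(commands=[[0.5,34.7,-2.1,1.0,0,0,-0.49],[0.5,34.7,-2.1,1.0,0,0,-0.49],[0.5,34.7,-2.1,1.0,0,0,-0.49],[0.5,34.7,-2.1,1.0,0,0,-0.49],[0.5,34.7,-2.1,1.0,0,0,-0.49],[0.5,34.7,-2.1,1.0,0,0,-0.49],[0.5,34.7,-2.1,1.0,0,0,-0.49],[0.5,34.7,-2.1,1.0,0,0,-0.49],[0.5,34.7,-2.1,1.0,0,0,-0.49],[0.5,34.7,-2.1,1.0,0,0,-0.49]])

```text
clock: 1.77
ee_pos: [0.5572, 0.0482, 0.1988]
orientation: [[0.175, 0.985, -0.001], [0.985, -0.175, 0.0], [0.0, -0.001, -1.0]]
wrist_force: [-0.2, 0.4, 0.1]
finger_gap: 0.5
```

```bash
python3 -c "
from h import *
plan([.555,.051,.20],-10)
f=grab('side','side1.png')
a=cv2.resize(f['pixels'][60:260,240:440,::-1],None,fx=3,fy=3,interpolation=cv2.INTER_CUBIC);cv2.imwrite('pics/s1.png',a)
"
```

```text
shift cm [ 0.232 -0.266 -0.124] rot [-0.0006 -0.0003 -0.0013] clock 1.7667 pos [0.5572 0.0482 0.1988] F [-0.2  0.4  0.1] gap 0.5
```

View pics/s1.png

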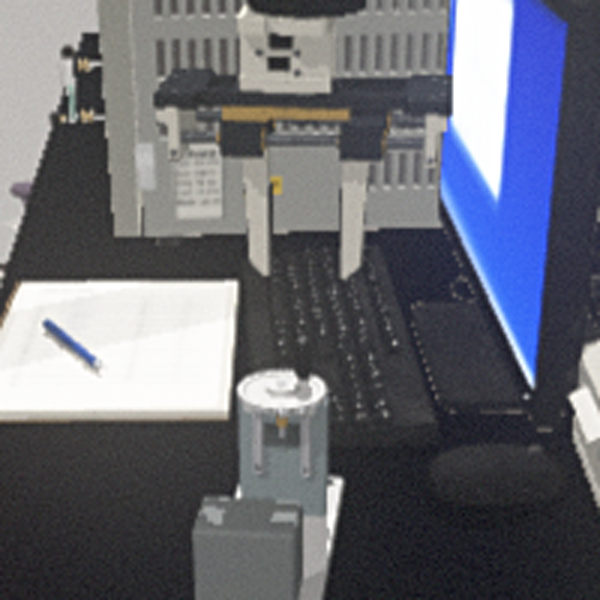

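The fingers, with tips at about (265,275) and (350,275) in the crop, straddle the knob at (303,360). I'll check the knob position in the side view with a projection.

```bash
python3 -c "
from h import *
f=pickle.load(open('side.pkl','rb'))
for z in(.117,.145):
  u,v=proj(f,[.5546,.0511,z]);print(u,v,'crop',(u-240)*3,(v-60)*3)
a=cv2.resize(f['pixels'][165:205,310:365,::-1],None,fx=12,fy=12,interpolation=cv2.INTER_CUBIC);a=cv2.convertScaleAbs(a,alpha=1.8,beta=20);cv2.imwrite('pics/s1b.png',a)
print((u-310+.5)*12,(v-165+.5)*12)
plan([.555,.051,.123],-10)
"
```

```text
340.58100673654764 185.10132802209705 crop 301.7430202096429 375.30398406629115
340.6159749827615 173.05449708010678 crop 301.84792494828446 339.16349124032035
373.39169979313783 102.65396496128142
shift cm [ 0.422 -0.171  7.579] rot [-0.0014  0.0008 -0.0022] clock 1.8167 pos [0.5561 0.0466 0.1988] F [-0.3 -1.4  0.6] gap 0.499
```

View pics/s1b.png

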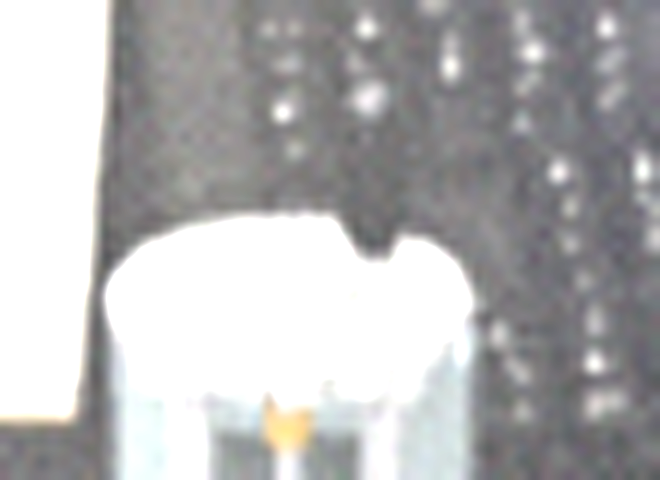

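The knob is seen at x≈374 in the crop, against a prediction of 373, so the position is good. I'll descend and check before closing.

Call:
jog_arm(commands=[[0.5,0.3,-0.2,2.5,0,0,0],[0.5,0.3,-0.2,5,0,0,0],[0.5,0.3,-0.2,6.5,0,0,0],[0.5,0.3,-0.2,7.5,0,0,0],[0.5,0.3,-0.2,7.5,0,0,0],[0.5,0.3,-0.2,7.5,0,0,0]])

```text
clock: 2.32
ee_pos: [0.5541, 0.0484, 0.1248]
orientation: [[0.18, 0.984, -0.001], [0.984, -0.18, -0.0], [-0.0, -0.001, -1.0]]
wrist_force: [-0.2, -0.2, 0.5]
finger_gap: 0.501
```

```bash
python3 -c "
from h import *
plan([.555,.051,.123],-10)
"
```

```text
shift cm [0.269 0.043 0.185] rot [-0.0005  0.0004 -0.0061] clock 2.3167 pos [0.5541 0.0484 0.1248] F [-0.2 -0.2  0.5] gap 0.501
```

Call:
jog_arm(commands=[[0.5,0.25,0,0.15,0,0,0],[0,0.25,0,0.15,0,0,0],[0,0.25,0,0.15,0,0,0],[0,0.25,0,0.15,0,0,0],[0,0.25,0,0.15,0,0,0],[0,0.25,0,0.15,0,0,0],[0,0.25,0,0.15,0,0,0],[0,0.25,0,0.15,0,0,0]])

```text
clock: 2.98
ee_pos: [0.5551, 0.0525, 0.1233]
orientation: [[0.178, 0.984, 0.001], [0.984, -0.178, 0.0], [0.0, 0.001, -1.0]]
wrist_force: [0.5, 0.7, 0.0]
finger_gap: 0.127
```

```bash
python3 -c "
from h import *
plan([.555,.051,.123],-10)
f=grab('side','side2.png');f=grab('top','top2.png')
plan([.555,.051,.123],-10)
"
```

```text
shift cm [-0.146  0.02   0.032] rot [ 0.0005 -0.0002 -0.0044] clock 2.9833 pos [0.5551 0.0525 0.1233] F [0.5 0.7 0. ] gap 0.127
shift cm [-0.149  0.017  0.034] rot [ 0.0005 -0.0003 -0.0043] clock 3.0833 pos [0.5551 0.0525 0.1233] F [0.4 0.8 0.7] gap 0.129
```

```bash
cat >> h.py <<'E'
def arc(p0,p1,n,r=2.4):
    p=np.radians(np.linspace(p0,p1,n+1));q=np.radians(p0)
    for a in p[1:]: print('[0, %.2f, %.2f, 0, 0, 0, 0],'%(r*(np.sin(a)-np.sin(q)),r*(np.cos(a)-np.cos(q))),end=' ')
    print()
E
python3 -c "
from h import *
arc(55,135,10);arc(135,225,10);arc(225,315,10);arc(315,405,10)"
```

```text
[0, 0.17, -0.29, 0, 0, 0, 0], [0, 0.30, -0.60, 0, 0, 0, 0], [0, 0.39, -0.92, 0, 0, 0, 0], [0, 0.43, -1.25, 0, 0, 0, 0], [0, 0.42, -1.59, 0, 0, 0, 0], [0, 0.37, -1.92, 0, 0, 0, 0], [0, 0.27, -2.24, 0, 0, 0, 0], [0, 0.13, -2.54, 0, 0, 0, 0], [0, -0.05, -2.82, 0, 0, 0, 0], [0, -0.27, -3.07, 0, 0, 0, 0], 
[0, -0.29, -0.24, 0, 0, 0, 0], [0, -0.61, -0.44, 0, 0, 0, 0], [0, -0.96, -0.59, 0, 0, 0, 0], [0, -1.32, -0.67, 0, 0, 0, 0], [0, -1.70, -0.70, 0, 0, 0, 0], [0, -2.07, -0.67, 0, 0, 0, 0], [0, -2.44, -0.59, 0, 0, 0, 0], [0, -2.79, -0.44, 0, 0, 0, 0], [0, -3.11, -0.24, 0, 0, 0, 0], [0, -3.39, -0.00, 0, 0, 0, 0], 
[0, -0.24, 0.29, 0, 0, 0, 0], [0, -0.44, 0.61, 0, 0, 0, 0], [0, -0.59, 0.96, 0, 0, 0, 0], [0, -0.67, 1.32, 0, 0, 0, 0], [0, -0.70, 1.70, 0, 0, 0, 0], [0, -0.67, 2.07, 0, 0, 0, 0], [0, -0.59, 2.44, 0, 0, 0, 0], [0, -0.44, 2.79, 0, 0, 0, 0], [0, -0.24, 3.11, 0, 0, 0, 0], [0, -0.00, 3.39, 0, 0, 0, 0], 
[0, 0.29, 0.24, 0, 0, 0, 0], [0, 0.61, 0.44, 0, 0, 0, 0], [0, 0.96, 0.59, 0, 0, 0, 0], [0, 1.32, 0.67, 0, 0, 0, 0], [0, 1.70, 0.70, 0, 0, 0, 0], [0, 2.07, 0.67, 0, 0, 0, 0], [0, 2.44, 0.59, 0, 0, 0, 0], [0, 2.79, 0.44, 0, 0, 0, 0], [0, 3.11, 0.24, 0, 0, 0, 0], [0, 3.39, 0.00, 0, 0, 0, 0],
```

Call:
jog_arm(commands=[[0,0.17,-0.29,0,0,0,0],[0,0.3,-0.6,0,0,0,0],[0,0.39,-0.92,0,0,0,0],[0,0.43,-1.25,0,0,0,0],[0,0.42,-1.59,0,0,0,0],[0,0.37,-1.92,0,0,0,0],[0,0.27,-2.24,0,0,0,0],[0,0.13,-2.54,0,0,0,0],[0,-0.05,-2.82,0,0,0,0],[0,-0.27,-3.07,0,0,0,0]])

```text
clock: 3.92
ee_pos: [0.5252, 0.0542, 0.1233]
orientation: [[0.178, 0.984, 0.003], [0.984, -0.178, -0.002], [-0.001, 0.003, -1.0]]
wrist_force: [5.4, -5.2, -2.4]
finger_gap: 0.129
```

```bash
cat >> h.py <<'E'
def bp():
    s=manip.get_state();p=s['ee_pos'];X=np.array([.9848,-.1736]);Y=np.array([.1736,.9848])
    print('bench rel hub',((p[:2]@X-.5238)*1e3).round(1),((p[:2]@Y-.1284)*1e3).round(1),'phi',np.degrees(np.arctan2(p[:2]@Y-.1284,p[:2]@X-.5238)).round(1),'F bench',(s['wrist_force'][:2]@X).round(1),(s['wrist_force'][:2]@Y).round(1),s['wrist_force'].round(1),'gap',s['finger_gap'],s['clock'],'z',p[2].round(4))
E
python3 -c "
from h import *
bp(); f=grab('top','top3.png');f=grab('side','side3.png');bp();a=cv2.resize(f['pixels'][120:280,270:400,::-1],None,fx=4,fy=4,interpolation=cv2.INTER_CUBIC);cv2.imwrite('pics/s3.png',a)"
```

```text
bench rel hub -16.0 16.1 phi 134.8 F bench 6.2 -4.1 [ 5.4 -5.2 -2.4] gap 0.1287903944671031 3.9167 z 0.1233
bench rel hub -16.3 15.8 phi 135.8 F bench 4.5 -6.3 [ 3.3 -7.  -1.8] gap 0.12815084558693085 4.0167 z 0.1233
```

View pics/s3.png

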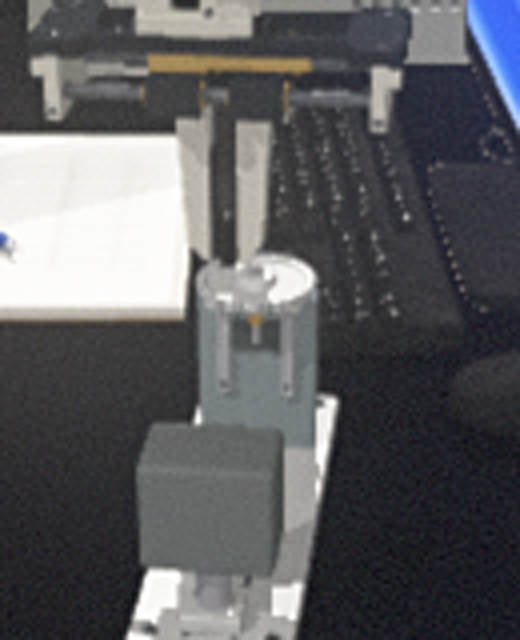

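The side picture shows the fingers closed on the knob at about (228,250), at the left rear of the wheel. The force is about 7 N, so I'll continue.

Call:
jog_arm(commands=[[0,-0.29,-0.24,0,0,0,0],[0,-0.61,-0.44,0,0,0,0],[0,-0.96,-0.59,0,0,0,0],[0,-1.32,-0.67,0,0,0,0],[0,-1.7,-0.7,0,0,0,0],[0,-2.07,-0.67,0,0,0,0],[0,-2.44,-0.59,0,0,0,0],[0,-2.79,-0.44,0,0,0,0],[0,-3.11,-0.24,0,0,0,0],[0,-3.39,0,0,0,0,0]])

```text
clock: 4.85
ee_pos: [0.5183, 0.0224, 0.1233]
orientation: [[0.178, 0.984, 0.001], [0.984, -0.178, 0.001], [0.001, 0.0, -1.0]]
wrist_force: [2.7, 3.1, 1.1]
finger_gap: 0.128
```

```bash
python3 -c "
from h import *
bp(); f=grab('side','side4.png');bp();a=cv2.resize(f['pixels'][120:280,270:400,::-1],None,fx=4,fy=4,interpolation=cv2.INTER_CUBIC);cv2.imwrite('pics/s4.png',a)"
```

```text
bench rel hub -17.2 -16.4 phi -136.4 F bench 2.2 3.5 [2.7 3.1 1.1] gap 0.12764007394231258 4.85 z 0.1233
bench rel hub -16.7 -17.0 phi -134.5 F bench 3.3 3.2 [ 3.8  2.6 -0.9] gap 0.12617183012074368 4.9 z 0.1233
```

View pics/s4.png

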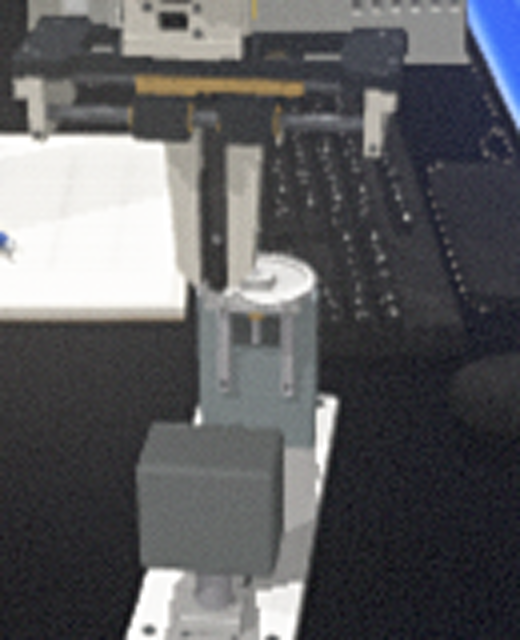

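The fingers are at the front left of the wheel, at about (215,285) in the crop. I'll keep going.

Call:
jog_arm(commands=[[0,-0.24,0.29,0,0,0,0],[0,-0.44,0.61,0,0,0,0],[0,-0.59,0.96,0,0,0,0],[0,-0.67,1.32,0,0,0,0],[0,-0.7,1.7,0,0,0,0],[0,-0.67,2.07,0,0,0,0],[0,-0.59,2.44,0,0,0,0],[0,-0.44,2.79,0,0,0,0],[0,-0.24,3.11,0,0,0,0],[0,0,3.39,0,0,0,0]])

```text
clock: 5.73
ee_pos: [0.5528, 0.0148, 0.1233]
orientation: [[0.178, 0.984, 0.002], [0.984, -0.178, -0.002], [-0.001, 0.002, -1.0]]
wrist_force: [1.4, -5.0, 3.1]
finger_gap: 0.125
```

Call:
jog_arm(commands=[[0,0.29,0.24,0,0,0,0],[0,0.61,0.44,0,0,0,0],[0,0.96,0.59,0,0,0,0],[0,1.32,0.67,0,0,0,0],[0,1.7,0.7,0,0,0,0],[0,2.07,0.67,0,0,0,0],[0,2.44,0.59,0,0,0,0],[0,2.79,0.44,0,0,0,0],[0,3.11,0.24,0,0,0,0],[0,3.39,0,0,0,0,0]])

```text
clock: 6.57
ee_pos: [0.5574, 0.0501, 0.1233]
orientation: [[0.178, 0.984, 0.0], [0.984, -0.178, 0.001], [0.001, 0.0, -1.0]]
wrist_force: [3.1, 1.0, 3.6]
finger_gap: 0.128
```

```bash
python3 -c "
from h import *
bp(); f=grab('side','side5.png');bp();a=cv2.resize(f['pixels'][120:280,270:400,::-1],None,fx=4,fy=4,interpolation=cv2.INTER_CUBIC);cv2.imwrite('pics/s5.png',a);arc(45,105,10)"
```

```text
bench rel hub 16.4 17.7 phi 47.2 F bench 2.9 1.6 [3.1 1.  3.6] gap 0.1278910641572729 6.5667 z 0.1233
bench rel hub 15.7 18.2 phi 49.2 F bench 2.2 3.7 [2.9 3.2 3.8] gap 0.12833298843837176 6.6167 z 0.1233
[0, 0.17, -0.19, 0, 0, 0, 0], [0, 0.32, -0.39, 0, 0, 0, 0], [0, 0.44, -0.61, 0, 0, 0, 0], [0, 0.54, -0.84, 0, 0, 0, 0], [0, 0.62, -1.08, 0, 0, 0, 0], [0, 0.67, -1.32, 0, 0, 0, 0], [0, 0.70, -1.57, 0, 0, 0, 0], [0, 0.70, -1.82, 0, 0, 0, 0], [0, 0.67, -2.07, 0, 0, 0, 0], [0, 0.62, -2.32, 0, 0, 0, 0],
```

View pics/s5.png

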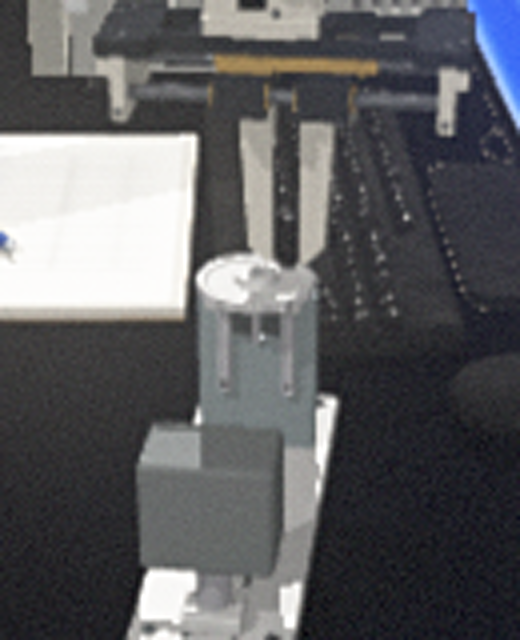

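Call:
jog_arm(commands=[[0,0.17,-0.19,0,0,0,0],[0,0.32,-0.39,0,0,0,0],[0,0.44,-0.61,0,0,0,0],[0,0.54,-0.84,0,0,0,0],[0,0.58,-0.96,0,0,0,0]])

```text
clock: 7.03
ee_pos: [0.5483, 0.0567, 0.1232]
orientation: [[0.178, 0.984, -0.001], [0.984, -0.178, -0.0], [-0.0, -0.001, -1.0]]
wrist_force: [2.4, 1.4, 5.4]
finger_gap: 0.13
```

```bash
python3 -c "
from h import *
bp()"
```

```text
bench rel hub 6.4 22.6 phi 74.3 F bench 2.1 1.8 [2.4 1.4 5.4] gap 0.13004170504897314 7.0333 z 0.1232
```

Call:
jog_arm(commands=[[0,0.03,-0.13,0,0,0,0],[0,0.06,-0.26,0,0,0,0],[0,0.08,-0.39,0,0,0,0],[0,0.08,-0.39,0,0,0,0]])

```text
clock: 7.37
ee_pos: [0.5444, 0.0579, 0.1232]
orientation: [[0.178, 0.984, -0.001], [0.984, -0.178, -0.0], [-0.001, -0.001, -1.0]]
wrist_force: [0.4, 1.2, 5.7]
finger_gap: 0.13
```

```bash
python3 -c "
from h import *
bp()"
```

```text
bench rel hub 2.3 23.1 phi 84.4 F bench 0.2 1.3 [0.4 1.2 5.7] gap 0.1298585161465893 7.3667 z 0.1232
```

Call:
jog_arm(commands=[[0,0,-0.12,0,0,0,0],[0,0,-0.24,0,0,0,0],[0,0,-0.36,0,0,0,0],[0,0,-0.36,0,0,0,0]])

```text
clock: 7.7
ee_pos: [0.5431, 0.0581, 0.1233]
orientation: [[0.178, 0.984, 0.003], [0.984, -0.178, -0.001], [-0.0, 0.003, -1.0]]
wrist_force: [6.9, 0.0, 1.2]
finger_gap: 0.132
```

```bash
python3 -c "
from h import *
bp()"
```

```text
bench rel hub 1.0 23.1 phi 87.6 F bench 6.8 1.2 [6.9 0.  1.2] gap 0.13203892534158712 7.7 z 0.1233
```

Force is rising and the movement has stalled at φ≈87°, inside the predicted 76–90°. I'll push a little more to confirm the stop.

Call:
jog_arm(commands=[[0,0,-0.15,0,0,0,0],[0,0,-0.3,0,0,0,0],[0,0,-0.3,0,0,0,0],[0,0,-0.3,0,0,0,0]])

```text
clock: 8.03
ee_pos: [0.5428, 0.0581, 0.1235]
orientation: [[0.179, 0.984, 0.008], [0.984, -0.179, -0.001], [0.0, 0.008, -1.0]]
wrist_force: [14.2, -1.6, -4.1]
finger_gap: 0.126
```

```bash
python3 -c "
from h import *
bp()"
```

```text
bench rel hub 0.7 23.0 phi 88.3 F bench 14.2 0.9 [14.2 -1.6 -4.1] gap 0.12582757299658945 8.0333 z 0.1235
```

It's at the stop. I'll release and rise.

Call:
jog_arm(commands=[[0.4,0,0,0,0,0,0],[0.4,0,0,0,0,0,0],[0.4,0,0,0,0,0,0],[0.4,0,0,0,0,0,0],[0.4,0,0,-3,0,0,0],[0.4,0,0,-6,0,0,0],[0.4,0,0,-9,0,0,0],[0.4,0,0,-9,0,0,0]])

```text
clock: 8.7
ee_pos: [0.5408, 0.0591, 0.2185]
orientation: [[0.178, 0.984, 0.007], [0.984, -0.178, -0.001], [0.0, 0.007, -1.0]]
wrist_force: [0.8, 1.1, 0.8]
finger_gap: 0.402
```

```bash
python3 -c "
from h import *
bp();plan([.474,-.361,.15],-98.9); f=grab('side','side6.png');a=cv2.resize(f['pixels'][120:280,270:400,::-1],None,fx=4,fy=4,interpolation=cv2.INTER_CUBIC);cv2.imwrite('pics/s6.png',a)"
```

```text
bench rel hub -1.4 23.7 phi 93.5 F bench 0.6 1.2 [0.8 1.1 0.8] gap 0.40201547576394675 8.7 z 0.2185
shift cm [-42.53    0.843   6.835] rot [ 0.0054 -0.006   1.5474] clock 8.7 pos [0.5408 0.0591 0.2185] F [0.8 1.1 0.8] gap 0.402
```

View pics/s6.png

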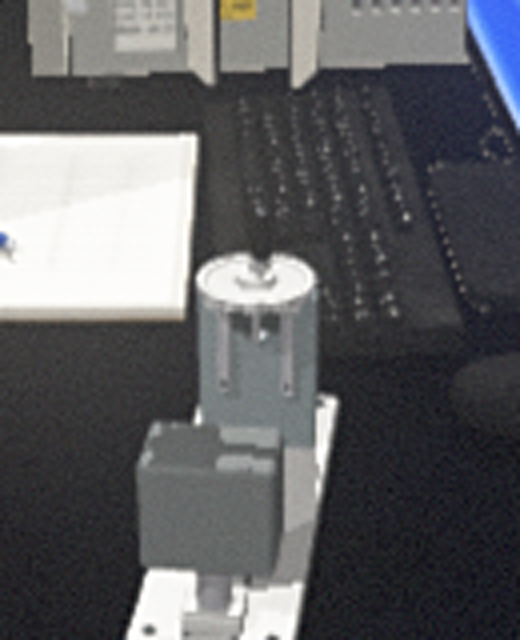

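The knob is now at the rear of the wheel, at (262,250) in the crop, which is consistent with open. Next I'll refine the stand's yaw and the cell position.

```bash
python3 - <<'E'
from h import *
np.set_printoptions(precision=4,suppress=True)
t=grab('top','top7.png');s=grab('side','side7.png')
s0=pickle.load(open('side.pkl','rb'))
def c3(x,y,h): return ray(s,245+(x+.5)/6-.5,330+(y+.5)/6-.5,h)
A=c3(188,75,.051);B=c3(524,97,.051);M=c3(353,60,.059);print(A,B,M,'mid',(A+B)/2,'yaw',np.degrees(np.arctan2(*(B-A)[1::-1])),np.linalg.norm(B-A))
# block top front edge in side view: c3 (70,228)-(628,265)
a=c3(70,228,.02);b=c3(628,265,.02);print('front edge',a,b,np.degrees(np.arctan2(*(b-a)[1::-1])),np.linalg.norm(b-a))
a=c3(110,95,.02);b=c3(636,130,.02);print('back edge',a,b,np.degrees(np.arctan2(*(b-a)[1::-1])),np.linalg.norm(b-a))
def crop(f,x0,y0,w,h,k): return cv2.convertScaleAbs(cv2.resize(f['pixels'][y0:y0+h,x0:x0+w,::-1],None,fx=k,fy=k,interpolation=cv2.INTER_CUBIC),alpha=1.3)
cv2.imwrite('pics/c7.png',crop(t,390,222,60,84,7))
cv2.imwrite('pics/c7b.png',crop(s,245,330,115,60,6))
E
```

```text
[ 0.4328 -0.3566  0.051 ] [ 0.5156 -0.3688  0.051 ] [ 0.474  -0.3621  0.059 ] mid [ 0.4742 -0.3627  0.051 ] yaw -8.383124841038075 0.08367065067569841
front edge [ 0.4027 -0.3759  0.02  ] [ 0.5395 -0.3953  0.02  ] -8.066670015850516 0.13811164334908393
back edge [ 0.409  -0.3297  0.02  ] [ 0.5451 -0.3498  0.02  ] -8.404082278335105 0.13756969140405387
```

View pics/c7.png

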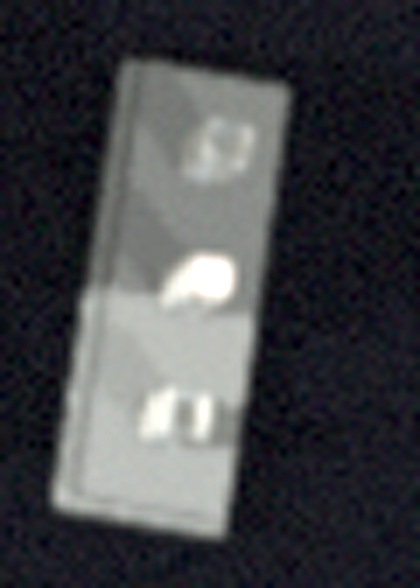

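View pics/c7b.png

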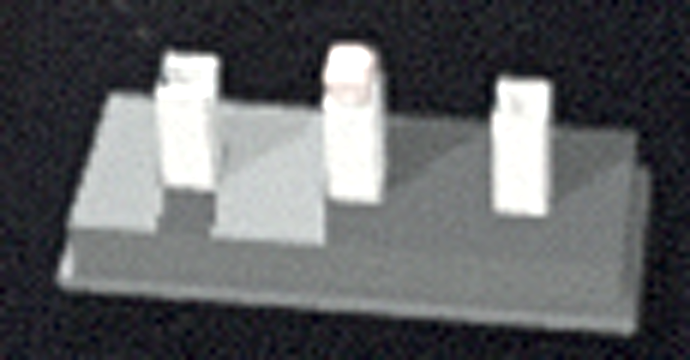

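Call:
jog_arm(commands=[[0.4,-30,0.8,1,0,0,1.15],[0.4,-30,0.8,1,0,0,1.15],[0.4,-30,0.8,1,0,0,1.15],[0.4,-30,0.8,1,0,0,1.15],[0.4,-30,0.8,1,0,0,1.15],[0.4,-30,0.8,1,0,0,1.15],[0.4,-30,0.8,1,0,0,1.15],[0.4,-30,0.8,1,0,0,1.15],[0.4,-30,0.8,1,0,0,1.15],[0.4,-30,0.8,1,0,0,1.15]])

```text
clock: 9.68
ee_pos: [0.4916, -0.2378, 0.2006]
orientation: [[0.973, 0.232, -0.004], [0.232, -0.973, 0.003], [-0.003, -0.004, -1.0]]
wrist_force: [0.0, 1.1, 0.6]
finger_gap: 0.402
```

```bash
python3 -c "
from h import *
plan([.474,-.362,.13],-98.4)"
```

```text
shift cm [-4.57  11.696  7.033] rot [-0.0033  0.0041  0.3809] clock 9.6833 pos [ 0.4916 -0.2378  0.2006] F [0.  1.1 0.6] gap 0.402
```

Call:
jog_arm(commands=[[0.4,-4.6,11.7,4,0,0.004,0.38],[0.4,-4.6,11.7,4,0,0.004,0.38],[0.4,-4.6,11.7,7,0,0.004,0.38],[0.4,-4.6,11.7,7,0,0.004,0.38],[0.4,-4.6,11.7,7,0,0.004,0.38],[0.4,-4.6,11.7,7,0,0.004,0.38],[0.4,-4.6,11.7,7,0,0.004,0.38],[0.4,-4.6,11.7,7,0,0.004,0.38]])

```text
clock: 10.35
ee_pos: [0.4775, -0.3608, 0.1342]
orientation: [[0.991, -0.135, 0.005], [-0.135, -0.991, -0.0], [0.005, -0.0, -1.0]]
wrist_force: [0.1, 0.0, -0.9]
finger_gap: 0.402
```

```bash
python3 -c "
from h import *
plan([.474,-.362,.13],-98.4)
s=grab('side','side8.png')
plan([.474,-.362,.13],-98.4)
"
```

```text
shift cm [-0.334  0.168  0.415] rot [-0.0004 -0.0049  0.0113] clock 10.35 pos [ 0.4775 -0.3608  0.1342] F [ 0.1  0.  -0.9] gap 0.402
shift cm [-0.346  0.153  0.439] rot [ 0.0001 -0.0053  0.0112] clock 10.4 pos [ 0.4776 -0.3609  0.1344] F [ 0.1 -0.2 -0.5] gap 0.401
```

View pics/side8.png

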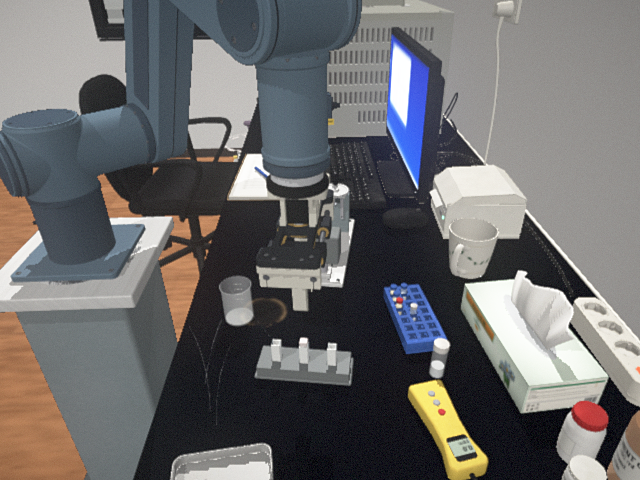

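The gripper hovers above the stand, with the near finger at (300,300) lined up with the middle cell at (303,350). I'll correct the offset and descend part-way.

Call:
jog_arm(commands=[[0.4,-0.35,0.15,2,0,-0.005,0.011],[0.4,-0.35,0.15,4,0,-0.005,0.011],[0.4,-0.35,0.15,5.4,0,-0.005,0.011],[0.4,-0.35,0.15,5.4,0,-0.005,0.011],[0.4,-0.35,0.15,5.4,0,-0.005,0.011],[0.4,-0.35,0.15,5.4,0,-0.005,0.011]])

```text
clock: 10.9
ee_pos: [0.4742, -0.3632, 0.0807]
orientation: [[0.989, -0.147, 0.001], [-0.147, -0.989, -0.001], [0.001, 0.001, -1.0]]
wrist_force: [0.8, -1.0, -0.7]
finger_gap: 0.402
```

```bash
python3 -c "
from h import *
s=grab('side','side9.png');t=grab('top','top9.png')
plan([.474,-.362,.026],-98.4)
def crop(f,x0,y0,w,h,k): return cv2.convertScaleAbs(cv2.resize(f['pixels'][y0:y0+h,x0:x0+w,::-1],None,fx=k,fy=k,interpolation=cv2.INTER_CUBIC),alpha=1.3)
cv2.imwrite('pics/c9.png',crop(s,245,270,115,120,5))
"
```

```text
shift cm [-0.046 -0.156  5.483] rot [ 0.001  -0.0011 -0.0019] clock 11.0 pos [ 0.4742 -0.3635  0.0808] F [-0.2 -0.8  1.1] gap 0.4
```

View pics/c9.png

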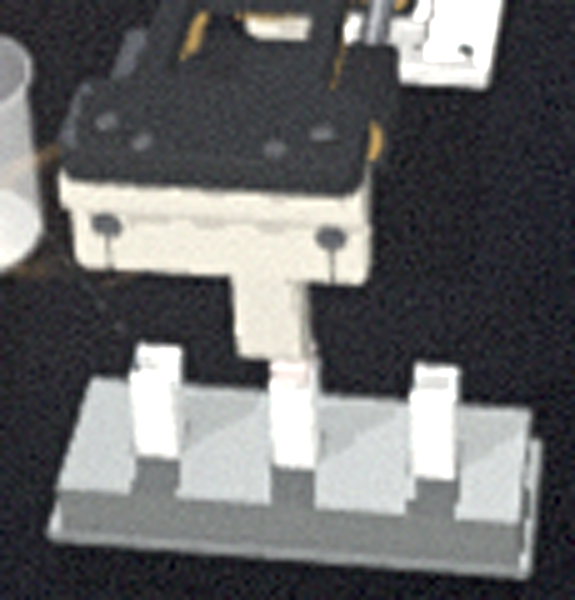

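```bash
python3 -c "
from h import *
f=pickle.load(open('side.pkl','rb'))
st=manip.get_state();p=st['ee_pos'];y=st['orientation'][:,1];x=st['orientation'][:,0]
for d in(.0185,.032):
  for w in(-.0075,0,.0075):
    u,v=proj(f,p+y*d+x*w);print(d,w,(u-245+.5)*5,(v-270+.5)*5)
for q in([.4741,-.3621,.059],[.4741,-.3621,.02]):
  u,v=proj(f,q);print(q,(u-245+.5)*5,(v-270+.5)*5)
u,v=proj(f,[.474-.00625*.146*1,-.362-.00625*.989,.02]);print('front bottom centre',(u-245+.5)*5,(v-270+.5)*5)
g=cloud(f);print(np.median(g[270+62:270+68,245+50:245+58].reshape(-1,3),0))
"
```

```text
0.0185 -0.0075 255.9854275485074 339.76894822031653
0.0185 0 282.2246531160249 341.47705843822536
0.0185 0.0075 308.5174838773011 343.1886582247938
0.032 -0.0075 247.90771764152623 373.2092440575579
0.032 0 274.59658574889517 374.98188994389466
0.032 0.0075 301.34093039391814 376.7582205221359
[0.4741, -0.3621, 0.059] 294.87737550335765 350.4805638418418
[0.4741, -0.3621, 0.02] 299.7120504094113 446.925335886678
front bottom centre 296.2910840705558 461.8225407757316
[ 0.46904607 -0.3973958   0.1011601 ]
```

The alignment agrees to within about 1 mm. I'll descend.

Call:
jog_arm(commands=[[0.4,-0.05,-0.1,2,0,0,0],[0.4,-0.05,-0.1,4,0,0,0],[0.4,-0.05,-0.1,5.1,0,0,0],[0.4,-0.05,-0.1,5.4,0,0,0],[0.4,-0.05,-0.1,5.4,0,0,0],[0.4,-0.05,-0.1,5.4,0,0,0],[0.4,-0.05,-0.1,5.4,0,0,0]])

```text
clock: 11.58
ee_pos: [0.4736, -0.3627, 0.0264]
orientation: [[0.989, -0.149, 0.0], [-0.149, -0.989, -0.001], [0.001, 0.001, -1.0]]
wrist_force: [-0.3, -0.6, -0.1]
finger_gap: 0.401
```

```bash
python3 -c "
from h import *
s=grab('side','side10.png')
plan([.474,-.362,.026],-98.4)
def crop(f,x0,y0,w,h,k): return cv2.convertScaleAbs(cv2.resize(f['pixels'][y0:y0+h,x0:x0+w,::-1],None,fx=k,fy=k,interpolation=cv2.INTER_CUBIC),alpha=1.3)
cv2.imwrite('pics/c10.png',crop(s,245,270,115,120,5))
"
```

```text
shift cm [ 0.039 -0.075  0.033] rot [ 0.0006 -0.0006 -0.0026] clock 11.6333 pos [ 0.4735 -0.3627  0.0263] F [ 1.  -0.5 -0.4] gap 0.4
```

View pics/c10.png

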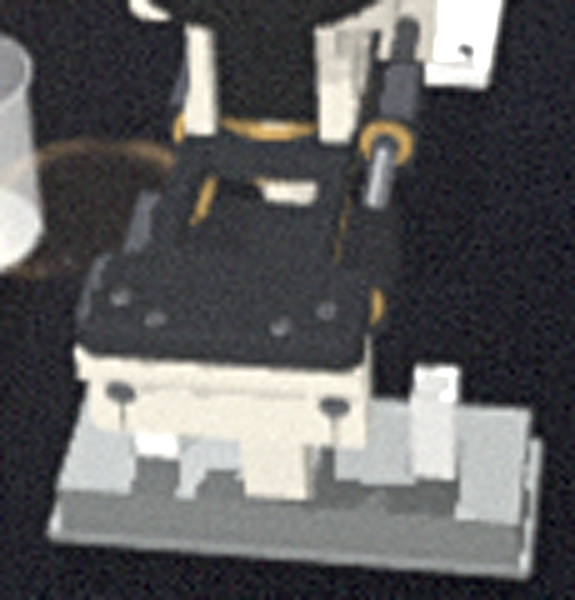

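The near finger straddles the middle cell at (280,465), with the neighbouring cells clear. I'll close the gripper.

Call:
jog_arm(commands=[[0.2,0.03,-0.05,0,0,0,0],[0.2,0.03,-0.05,0,0,0,0],[0.15,0.03,-0.05,0,0,0,0],[0.1,0.03,-0.05,0,0,0,0],[0,0.03,-0.05,0,0,0,0],[0,0.03,-0.05,0,0,0,0],[0,0.03,-0.05,0,0,0,0],[0,0.03,-0.05,0,0,0,0]])

```text
clock: 12.3
ee_pos: [0.4732, -0.3612, 0.0252]
orientation: [[0.989, -0.149, -0.001], [-0.149, -0.989, 0.001], [-0.001, -0.001, -1.0]]
wrist_force: [0.4, 1.3, 1.7]
finger_gap: 0.132
```

```bash
python3 -c "
from h import *
plan([.474,-.362,.026],-98.4)"
```

```text
shift cm [ 0.088  0.066 -0.085] rot [-0.0012  0.0013 -0.0026] clock 12.3 pos [ 0.4732 -0.3612  0.0252] F [0.4 1.3 1.7] gap 0.132
```

It's gripped with a gap of 12.3 mm, which matches the 12.5 mm cell. I'll lift straight up.

Call:
jog_arm(commands=[[0,0,0,-0.5,0,0,0],[0,0,0,-1.2,0,0,0],[0,0,0,-2.2,0,0,0],[0,0,0,-3.5,0,0,0],[0,0,0,-5,0,0,0],[0,0,0,-7,0,0,0],[0,0,0,-9,0,0,0],[0,0,0,-11.5,0,0,0],[0,0,0,-14,0,0,0],[0,0,0,-15,0,0,0]])

```text
clock: 13.13
ee_pos: [0.4746, -0.3632, 0.1801]
orientation: [[0.989, -0.149, 0.003], [-0.149, -0.989, -0.004], [0.004, 0.004, -1.0]]
wrist_force: [0.3, -1.5, 0.0]
finger_gap: 0.13
```

```bash
python3 -c "
from h import *
s=grab('side','side11.png')
plan([.5272,-.0256,.18],-10)
"
```

```text
shift cm [  0.137 -34.197  -0.1  ] rot [ 8.0000e-03 -6.0000e-04 -1.5455e+00] clock 13.1833 pos [ 0.475  -0.3636  0.1806] F [ 1.  -1.4  0.9] gap 0.135
```

View pics/side11.png

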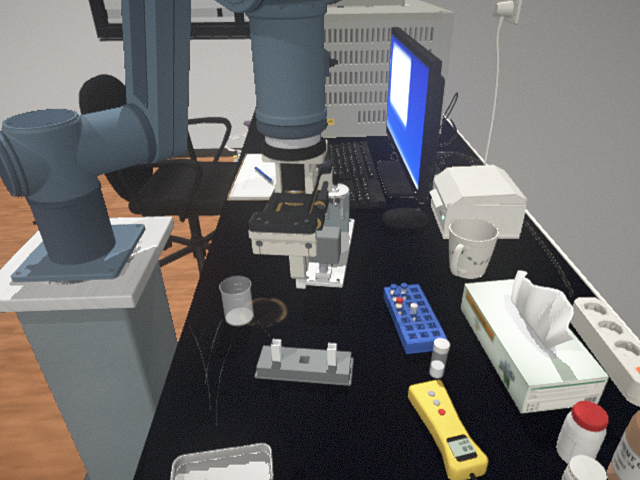

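The middle slot is empty and the open cells at (277,350) and (331,353) are still in place. The cell is in the fingers. I'll carry it over while turning.

Call:
jog_arm(commands=[[0,0,-1.5,-0.1,0,0,-0.07],[0,0,-4,-0.1,0,0,-0.17],[0,0,-6.5,-0.1,0,0,-0.27],[0,0,-9,-0.1,0,0,-0.37],[0,0,-11.5,-0.1,0,0,-0.47],[0,0,-14,-0.1,0,0,-0.57],[0,0,-16.5,-0.1,0,0,-0.67],[0,0,-18.5,-0.1,0,0,-0.77],[0,0,-20,-0.1,0,0,-0.83],[0,0,-20,-0.1,0,0,-0.85]])

```text
clock: 14.02
ee_pos: [0.5026, -0.1608, 0.1754]
orientation: [[0.761, 0.649, -0.002], [0.649, -0.761, 0.003], [-0.0, -0.004, -1.0]]
wrist_force: [-0.0, 0.5, -0.2]
finger_gap: 0.131
```

```bash
python3 -c "
from h import *
plan([.5272,-.0256,.18],-10)
"
```

```text
shift cm [10.644 -8.692 -0.425] rot [-0.0035 -0.0012 -0.69  ] clock 14.0167 pos [ 0.5026 -0.1608  0.1754] F [-0.   0.5 -0.2] gap 0.131
```

Call:
jog_arm(commands=[[0,1,-0.8,-0.4,0,0,-0.07],[0,2.5,-2,-0.4,0,0,-0.17],[0,4,-3.3,-0.4,0,0,-0.27],[0,5.5,-4.5,-0.4,0,0,-0.37],[0,7,-5.7,-0.4,0,0,-0.47],[0,8.5,-7,-0.4,0,0,-0.57],[0,9.8,-8,-0.4,0,0,-0.65],[0,10.6,-8.7,-0.4,0,0,-0.69],[0,10.6,-8.7,-0.4,0,0,-0.69],[0,10.6,-8.7,-0.4,0,0,-0.69]])

```text
clock: 14.85
ee_pos: [0.5279, -0.0294, 0.18]
orientation: [[0.18, 0.984, -0.002], [0.984, -0.18, 0.0], [0.0, -0.002, -1.0]]
wrist_force: [0.1, -0.2, 0.3]
finger_gap: 0.139
```

Call:
jog_arm(commands=[[0,0,0,0,0,0,0],[0,0,0,0,0,0,0],[0,0,0,0,0,0,0]])

```text
clock: 15.1
ee_pos: [0.528, -0.03, 0.1803]
orientation: [[0.181, 0.983, -0.001], [0.983, -0.181, 0.001], [0.0, -0.001, -1.0]]
wrist_force: [0.1, 0.4, -1.3]
finger_gap: 0.133
```

```bash
python3 -c "
from h import *
s=grab('side','side12.png');t=grab('top','top12.png')
plan([.5272,-.0256,.0775],-10)
def crop(f,x0,y0,w,h,k): return cv2.convertScaleAbs(cv2.resize(f['pixels'][y0:y0+h,x0:x0+w,::-1],None,fx=k,fy=k,interpolation=cv2.INTER_CUBIC),alpha=1.3)
cv2.imwrite('pics/c12.png',crop(s,270,130,120,150,4))
"
```

```text
shift cm [ 0.381 -0.141 10.29 ] rot [-0.0011 -0.0006 -0.0069] clock 15.2 pos [ 0.528  -0.0297  0.1804] F [ 0.8 -0.9 -0.7] gap 0.132
```

View pics/c12.png

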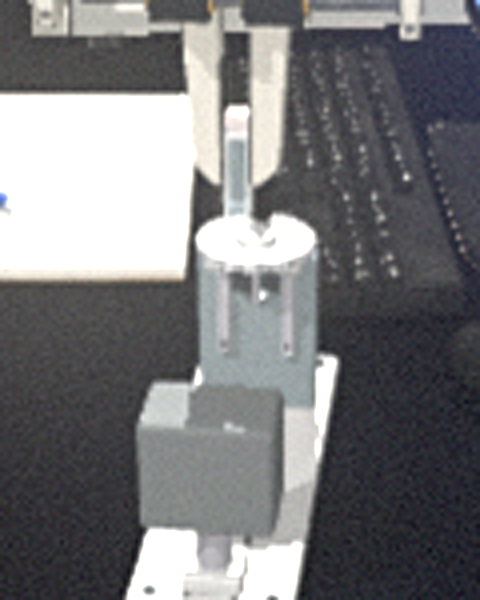

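```bash
python3 -c "
from h import *
s=pickle.load(open('side.pkl','rb'));t=pickle.load(open('top.pkl','rb'))
a=cv2.convertScaleAbs(cv2.resize(s['pixels'][165:205,310:365,::-1],None,fx=12,fy=12,interpolation=cv2.INTER_CUBIC),alpha=1.5,beta=20)
cv2.imwrite('pics/c13.png',a);s6=cv2.imread('pics/side7.png')
a=cv2.convertScaleAbs(cv2.resize(s6[165:205,310:365],None,fx=12,fy=12,interpolation=cv2.INTER_CUBIC),alpha=1.5,beta=20)
cv2.imwrite('pics/c14.png',a)
t7=cv2.imread('pics/top7.png');cv2.imwrite('pics/c15.png',cv2.convertScaleAbs(cv2.resize(t7[195:270,195:335],None,fx=5,fy=5,interpolation=cv2.INTER_CUBIC),alpha=1.3))
"
```

```text
(no output)
```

View pics/c13.png

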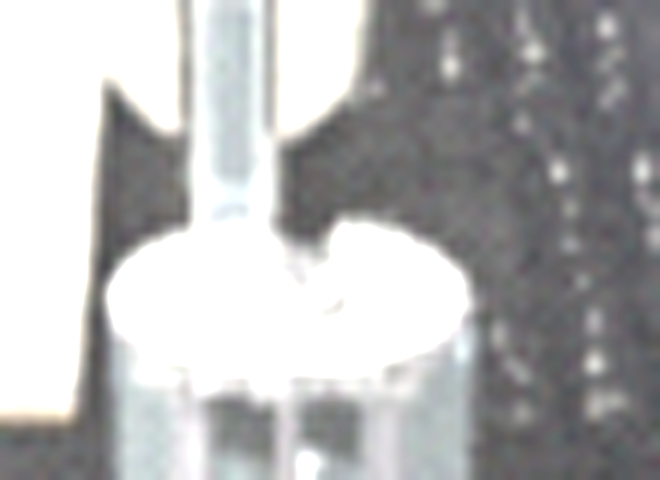

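View pics/c14.png

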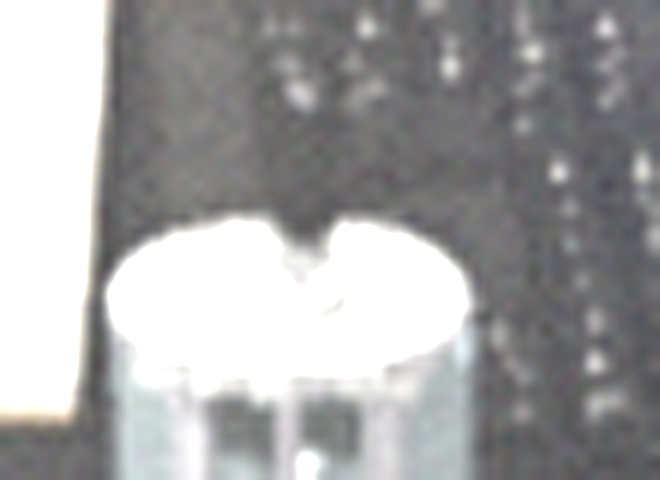

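View pics/c15.png

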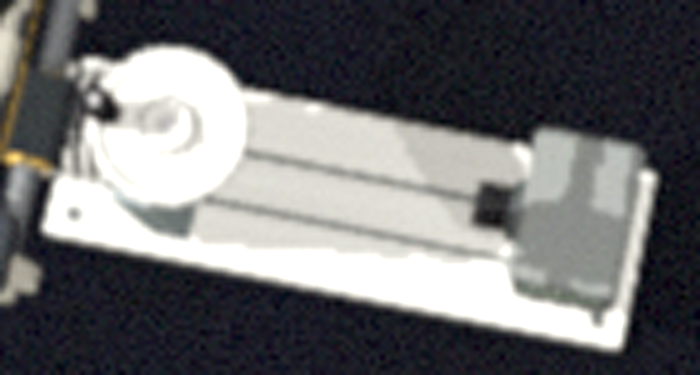

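The knob's notch (x≈305 in the crop) is unchanged before and after, so the wheel stayed put. I'll lower the cell into the beam.

Call:
jog_arm(commands=[[0,0.38,-0.14,0,0,0,-0.007],[0,0.38,-0.14,1.5,0,0,-0.007],[0,0.38,-0.14,3,0,0,-0.007],[0,0.38,-0.14,4.5,0,0,-0.007],[0,0.38,-0.14,6,0,0,-0.007],[0,0.38,-0.14,7.5,0,0,-0.007],[0,0.38,-0.14,8.7,0,0,-0.007],[0,0.38,-0.14,9.7,0,0,-0.007],[0,0.38,-0.14,10.2,0,0,-0.007],[0,0.38,-0.14,10.2,0,0,-0.007]])

```text
clock: 16.03
ee_pos: [0.5265, -0.0247, 0.0774]
orientation: [[0.172, 0.985, -0.003], [0.985, -0.172, 0.001], [0.001, -0.003, -1.0]]
wrist_force: [0.4, 1.0, -0.2]
finger_gap: 0.129
```

Call:
jog_arm(commands=[[0,0,0,0,0,0,0],[0,0,0,0,0,0,0],[0,0,0,0,0,0,0],[0,0,0,0,0,0,0]])

```text
clock: 16.37
ee_pos: [0.5277, -0.025, 0.0791]
orientation: [[0.172, 0.985, 0.0], [0.985, -0.172, 0.001], [0.001, 0.0, -1.0]]
wrist_force: [-0.6, 0.2, 0.3]
finger_gap: 0.134
```

```bash
python3 -c "
from h import *
s=grab('side','side16.png');t=grab('top','top16.png')
plan([.5272,-.0256,.0767],-10)
def crop(f,x0,y0,w,h,k): return cv2.convertScaleAbs(cv2.resize(f['pixels'][y0:y0+h,x0:x0+w,::-1],None,fx=k,fy=k,interpolation=cv2.INTER_CUBIC),alpha=1.3)
cv2.imwrite('pics/c16.png',crop(s,280,150,100,110,5))
"
```

```text
shift cm [-0.068 -0.023  0.218] rot [-0.0002 -0.0007  0.0016] clock 16.4667 pos [ 0.5275 -0.025   0.0789] F [ 0.8  0.2 -0.7] gap 0.131
```

View pics/c16.png

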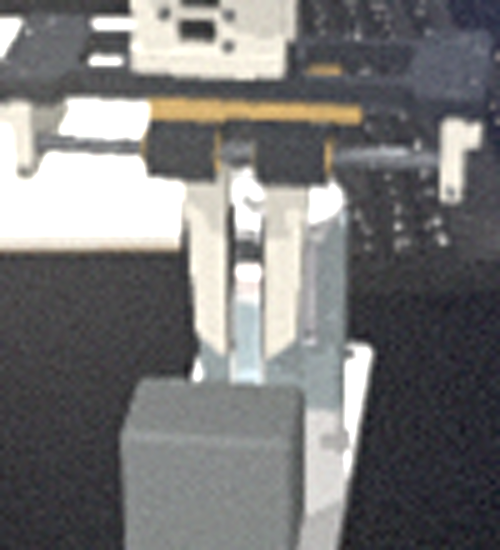

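View pics/top16.png

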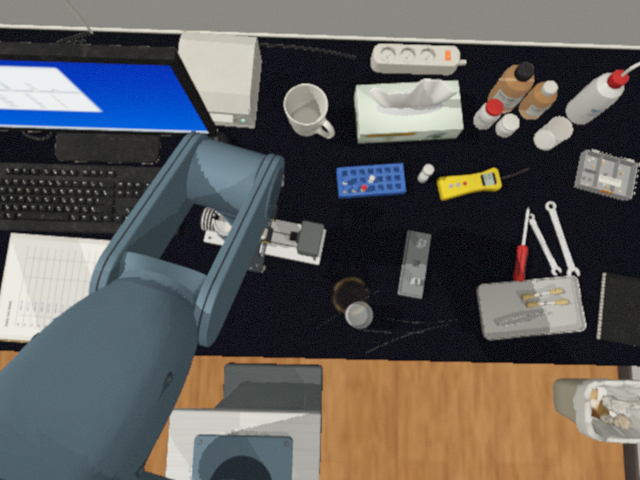

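The cell is upright between the fingers, with its stopper at about (248,280) in the crop. I'll check its position by rays and apply the small z trim.

Call:
jog_arm(commands=[[0,0,0,0.15,0,0,0],[0,0,0,0.15,0,0,0],[0,0,0,0.15,0,0,0],[0,0,0,0.15,0,0,0],[0,0,0,0.15,0,0,0],[0,0,0,0.15,0,0,0],[0,0,0,0.15,0,0,0],[0,0,0,0.15,0,0,0]])

```text
clock: 17.13
ee_pos: [0.5272, -0.0249, 0.0769]
orientation: [[0.172, 0.985, -0.001], [0.985, -0.172, 0.001], [0.001, -0.001, -1.0]]
wrist_force: [1.0, -0.5, -0.3]
finger_gap: 0.13
```

```bash
python3 -c "
from h import *
s=grab('side','side17.png');t=grab('top','top17.png')
plan([.5272,-.0256,.0767],-10)
def crop(f,x0,y0,w,h,k): return cv2.convertScaleAbs(cv2.resize(f['pixels'][y0:y0+h,x0:x0+w,::-1],None,fx=k,fy=k,interpolation=cv2.INTER_CUBIC),alpha=1.1)
cv2.imwrite('pics/c17.png',crop(s,310,180,40,50,11))
p=manip.get_state()['ee_pos']
for z,n in((.0033+.0305,'stopper top'),(.0033+.0225,'glass top'),(-.0192,'cell bottom'),(0,'tip')):
  for d in(-.00625,.00625):
    q=p+[-.1736*.00625,-.9848*.00625,z]; q=q+d*np.array([.9848,-.1736,0]);u,v=proj(s,q);print(n,(u-310+.5)*11,(v-180+.5)*11)
"
```

```text
shift cm [-0.067  0.008  0.02 ] rot [-0.0011 -0.0007  0.0015] clock 17.2333 pos [ 0.5272 -0.0249  0.0769] F [ 0.2  0.1 -0.4] gap 0.135
stopper top 181.15957755071037 282.18046964354835
stopper top 248.77482680956604 285.70212941833665
glass top 181.7314825571665 321.0226230532926
glass top 249.0579807804067 324.58616799530284
cell bottom 184.85944397340455 533.4648220505371
cell bottom 250.60659216276912 537.2487859823002
tip 183.5430036406825 444.05595732464366
tip 249.9548533669814 447.74894106671394
```

View pics/c17.png

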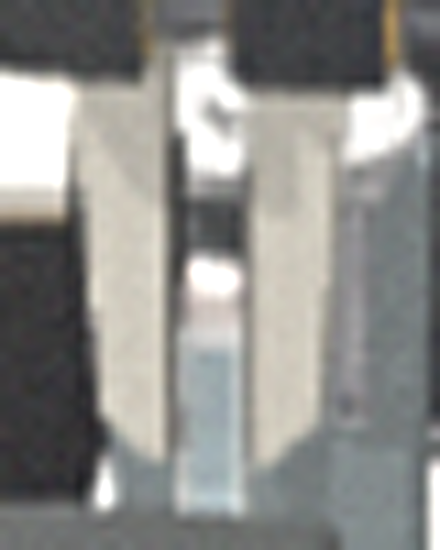

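Predicted and seen edges agree: cell sides at 178–245 against a predicted 181–249 px, about 0.7 mm, and heights within about 2 mm. The cell hangs clear of the bench. A last settle, then I'll hand in.

Call:
jog_arm(commands=[[0,0,0,0,0,0,0],[0,0,0,0,0,0,0],[0,0,0,0,0,0,0],[0,0,0,0,0,0,0],[0,0,0,0,0,0,0],[0,0,0,0,0,0,0]])

```text
clock: 17.73
ee_pos: [0.5272, -0.0249, 0.0769]
orientation: [[0.172, 0.985, -0.001], [0.985, -0.172, 0.001], [0.001, -0.001, -1.0]]
wrist_force: [0.2, 0.3, -0.3]
finger_gap: 0.131
```

```bash
python3 -c "
from h import *
plan([.5272,-.0256,.0767],-10)
print(workorder.job_done())"
```

```text
shift cm [-0.067  0.009  0.018] rot [-0.0012 -0.0007  0.0015] clock 17.7333 pos [ 0.5272 -0.0249  0.0769] F [ 0.2  0.3 -0.3] gap 0.131
the job is handed in; nothing more can be done
None
```

The shutter is wound open and the stoppered cell is held still in the light path. I handed the job in at about 17.7 s, and no verdict was reported.

- **Shutter:** I wound the knob anticlockwise about 393° until it stalled at its stop, with about 14 N of push. Pictures before and after fetching the cell show the knob in the same place. I have no direct reading of the wheel angle.
- **Cell:** It came from the stand's middle slot, gripped on its frosted faces. The measured finger gap was 12.3 mm, against 12.5 mm for the cell.
- **Final position:** By the arm's own readings the fingers are within about 0.3 mm sideways and 1 mm along the beam of my target point, and within about 0.1° of square. The side camera puts the cell within about 1 mm sideways and perhaps 1–2 mm low, inside the 4 mm and 10 mm limits. That target came from my own camera measurement of the bench, and my estimates of the beam line spread over about 1 mm.
- **Surroundings:** The open cells, beaker and vial look unmoved in the last top picture, judged by eye. The wrist force is near zero, so the cell is not touching the bench.

None of the checks failed.

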